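Reset the tripped breaker behind its push-latch cover

TASK

The bench supply has tripped: press down on the ribbed free edge of the sprung cover on the low grey box and let go, so that it pops wide open, then push the black breaker button underneath fully in. Then swing the cover down and press it home until it latches shut by itself, and take your hand away. Fingertip pushes are enough, nothing needs gripping; leave the other things on the bench where they lie.

Things in the scene. Friction and masses are not known exactly. Their poses are not given: they have to be found in the camera images.
- reset_box: low grey housing, 116 (x) x 116 (y) x 34 mm high, fixed; origin under its centre, x points from its front (cover's free edge) to its back (hinge). Cover shut, its top stands at z = 56 mm. Under it is a well: 66 mm wide in y, from x = -41 mm back to the hinge, floor at z = 34 mm, low collar round front and sides to z = 36.7 mm. Behind the hinge the flat top (z = 34 mm) reaches x = 58 mm
- cover (a joint): cover angle, rad: 0 to 0.02 shut and latched (level), 1.95 fully open (22 degrees past upright), -0.11 pressed in to its stop. A spring drives it open (3 to 4 N at the press spot when shut; 2 to 3 s to swing open). Push latch: from latched, press to the stop (7 mm at the press spot; under 6 mm may not switch) and let go: pops open. From open, push down to the same stop and let go: rises to 0, latched
- cover_press (a point): ribbed press spot on the cover's outer face: middle of its width, 60 mm from the hinge line, 16 mm from the free edge; z is the outward normal (up when shut), x points to the hinge. The cover is a grey plastic cap, 76 mm from hinge line to free edge, 84 mm wide, plate 5 mm thick (its mid-plane holds the hinge line), 8 mm skirt; a 12 mm wide striker stands 17 mm out inside, 26 mm off centre (+y)
- cover_hinge (a point): middle of the cover's hinge line, 26 mm behind the box's centre and 53.5 mm above its underside; y runs along the hinge. Positive angles lift the free edge, which lies towards the front of the box when shut and stands 76 mm above this point when upright
- reset_button (a joint): how far the breaker button is pushed in, m: 0 = tripped, standing out; 0.006 = fully in (its stop). Friction of about 3 N; it stays where it is left, no spring
- reset_button_top (a point): middle of the top of the round black breaker button, 20 mm across, 32 mm in front of the box's centre, 58 mm from the hinge line; 43.5 mm above the box's underside when out, 37.5 mm when in, just above its steel bezel (28 mm across, top at 36.8 mm). It is pushed straight down
- tip_case: small closed blue-grey case, 70 x 90 x 29 mm, lying flat; bystander, origin under its centre
- marker: felt marker, 130 mm long, 13 mm thick, lying; bystander, origin under its centre
- terminal_b: green terminal block, 12 x 38 x 11 mm; bystander, origin under its centre
- cutter: slim snap-off knife, 144 x 16 x 13 mm, lying; bystander, origin under its centre

How it is judged:
By the outcome, as a careful person would: the job done as asked, in the order asked, and still so for the second after the job is handed in, with the robot touching nothing.
It also fails if it takes over 61 s, if anything falls off the work surface, if the arm or the gripper's body presses on something with over 40 N, if the wrist force passes 120 N, or if a joint passes its speed limit or range.

ROBOT

A 6-joint arm with a two-finger parallel gripper is mounted at the origin on the work surface; the furniture and walls round the work are solid. World frame = base frame: x ahead of the robot, y to its left, z up, the work surface at z = 0. Lengths are in m, angles in degrees, forces in N, time in s.
With the tool pointing down it reaches from about 0.325 to 1 m from the base axis. Payload 5.1 kg.
Tool frame: the origin (TCP) lies between the finger pads; the fingertips stand 8 mm ahead of it and the grasp point (between the pads) lies 11 mm behind it; z points along the fingers, y is the direction in which the jaws open and shut (so a half turn about z gives the same grasp; the last joint's range is limited). The gripper opens to 85 mm and grips with 20 to 120 N. Pads are 22 mm wide; open, the fingers measure 114 mm over their backs; the gripper's body (76 mm by 85 mm) begins 54 mm behind the grasp point. The pads swing forward as they close: fully open they stand 13 mm farther back than shut.
Start: joints at [-68.675, 7.093, 94.555, -0, 78.352, -4.733], TCP at [0.286, -0.584, 0.239] pointing down, gripper open.
Joint ranges: [-149.61, 149.61], [-58.7, 133.49], [1.44, 155.28], [-77.14, 257.14], [18.33, 153.61], [-166.67, 166.67]. Speed limits (degrees/s): [147.25, 147.25, 180, 180, 180, 180].

INTERFACE

Orientations are given as a 3x3 rotation matrix whose columns are the frame's x, y, z axes.
In Python, from workcell import r gives the robot as it stands. Calls block until the motion is done:
- r.reach(position, orientation): joint-space move of the TCP to a pose.
- r.line_to(position, orientation=None, v=0.15, stop_force=None): straight line of the TCP; orientation=None keeps the orientation; v is the mean speed in m/s. With stop_force (N) it stops when the force on the tool has changed by that much, and returns True; else False.
- r.set_joints(angles): joint-space move.
- r.command_gripper(opening, newtons=None): finger opening in m; newtons is the grip in N (None keeps the last); returns when the fingers have stopped.
- r.sleep(seconds).
- r.ik(position, orientation): joint angles nearest the present ones, or None.
- r.get_state(): the state.
- r.snapshot(name): name is "scene" or "top" or "wrist"; returns (picture, depth): 480x640x3 uint8, red, green, blue; 480x640 float32, m along the optical axis (not along the pixel's ray), 0 where there is no reading.
- r.camera_params(name): a dict with "vertical_fov" (degrees; the focal length in pixels is half the picture's height over the tangent of half this angle, whatever the lens; pixels are square), "cx", "cy" (the principal point, pixels), "D" ([k1, k2, p1, p2, k3] as OpenCV has them; the pictures are not rectified), "rvec" (rotation vector, rad) and "tvec" (3), from world to camera coordinates, as OpenCV has them. Camera axes: x right, y down, z forward; pixel columns grow to the right and rows downward; lengths in m; the calibration is good to about 2 mm. A picture is of the moment at which its call begins: read the wrist's pose just before it. camera_params takes no time and is no camera call; for the wrist camera it gives the pose at the moment of the call.
A pose or a line that the arm cannot do raises r.Unreachable and nothing moves.
- r.close_job(): hands the job in, once; it reports no verdict.
The state is a dict: "clock": time; "joints": joint angles; "qvel": joint speeds; "joint_efforts": joint torques, N m; "eef_pos": TCP position; "tool_rot": TCP orientation; "force": force on the tool from outside, world axes, zero at the start; "moment": the same for the moment, N m; "opening": finger opening in m.
Only numpy, scipy, OpenCV 4.12 (cv2) and the standard library are available. Lean on these libraries where they do the work, as an engineer would, in place of code of your own. Each camera call takes 0.05 s, during which the arm holds its last target.

## Working session

There is one attempt and no reset: what is moved stays moved. The work goes in short steps, each a Python script; the robot and the scene stay as the last script left them, time stands still between calls to the robot, and variables do not carry over. Pictures are saved under pics/ and viewed, and the job is handed in when it is done.

```bash
mkdir -p pics; ls; python3 - <<'E'
from workcell import r
import cv2
s=r.get_state();print(s)
for n in("scene","top","wrist"):
    p=r.camera_params(n);print(n,p)
    im,d=r.snapshot(n);cv2.imwrite(f"pics/{n}0.png",im[:,:,::-1])
    import numpy as np;np.save(f"pics/{n}0.npy",d);print((d>0).mean())
E
```

```text
pics
{'clock': 0.0, 'joints': array([-6.86724795e+01,  7.13609149e+00,  9.46345218e+01, -3.21370903e-04,
        7.83542192e+01, -4.73374495e+00]), 'qvel': array([ 0.10718309, -0.09381846, -0.04612472, -0.10190756, -0.00122678,
       -0.03326119]), 'joint_efforts': array([ 1.92206404e-03, -4.23612249e+01, -3.65452087e+01,  2.10345661e-05,
        6.75979973e-03, -2.06598344e-05]), 'eef_pos': array([ 0.2853049 , -0.58336127,  0.23801917]), 'tool_rot': array([[ 8.98324359e-01,  4.39332118e-01, -7.97520999e-04],
       [ 4.39332807e-01, -8.98322088e-01,  2.02753149e-03],
       [ 1.74328973e-04, -2.17175806e-03, -9.99997627e-01]]), 'force': array([-1.01483315,  0.0875675 , -0.28067455]), 'moment': array([ 0.0241192 , -0.00587184,  0.00225738]), 'opening': 0.08557576529852257}
scene {'vertical_fov': 47.94474521500696, 'cx': 316.89626268546726, 'cy': 231.8115053638175, 'D': array([-0.1237587,  0.       ,  0.       ,  0.       ,  0.       ]), 'rvec': array([ 0.5922439 , -2.65058256,  1.20380996]), 'tvec': array([0.43134341, 0.19515347, 0.98725778])}
0.9688997395833333
top {'vertical_fov': 42.49858057883183, 'cx': 320.87686371159117, 'cy': 236.17998841657297, 'D': array([0.05142855, 0.        , 0.        , 0.        , 0.        ]), 'rvec': array([ 2.20637326, -2.1484019 ,  0.09083831]), 'tvec': array([-0.05701596,  0.51489959,  1.34873371])}
0.9958463541666667
wrist {'vertical_fov': 67.88281595261452, 'cx': 315.6444744411327, 'cy': 237.41822952697532, 'D': array([0.02142659, 0.        , 0.        , 0.        , 0.        ]), 'rvec': array([-2.45955437,  1.53317657,  0.21646037]), 'tvec': array([-0.6497138 , -0.03582725,  0.37926985])}
0.99609375
```

View pics/scene0.png

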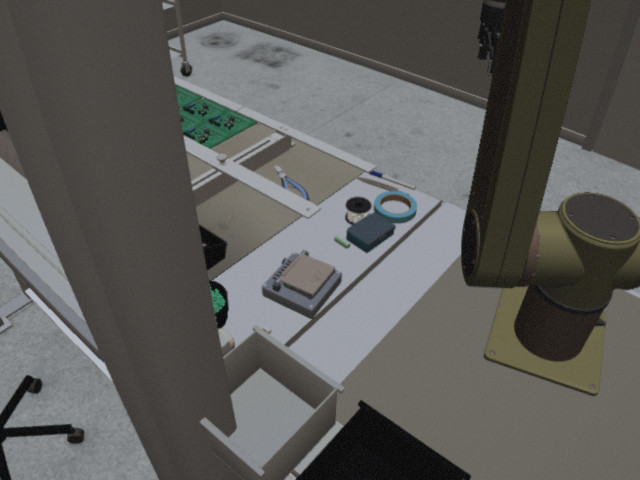

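View pics/top0.png

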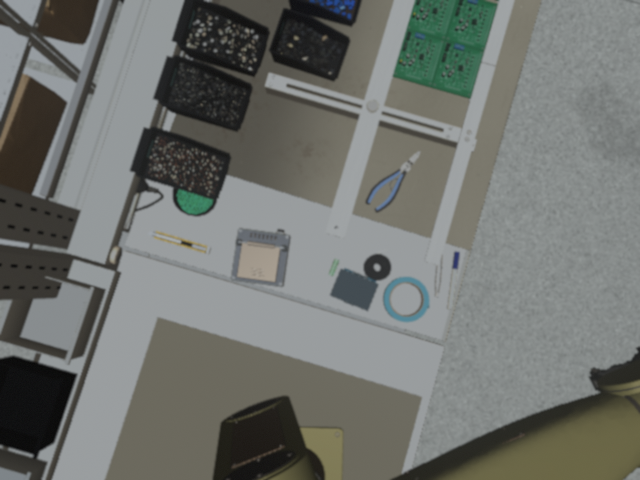

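View pics/wrist0.png

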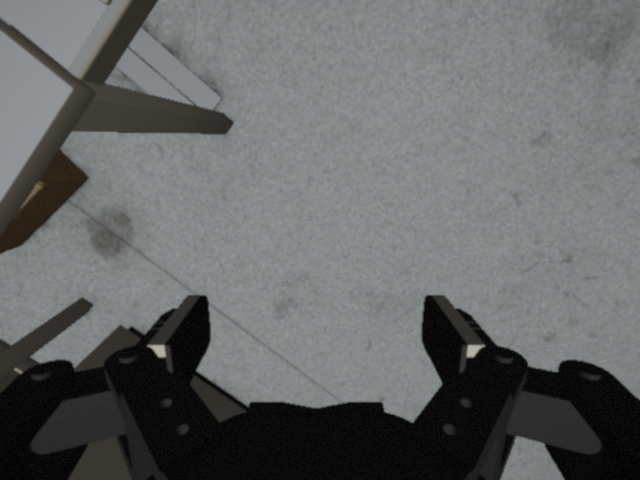

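The top view shows the box at about (262,257), with its beige cover at (261,263). The hinge side points up, away from the robot. Next I'll locate it and zoom in.

```bash
cat > h.py <<'E'
import numpy as np, cv2
def cam(p):
    f=240/np.tan(np.radians(p["vertical_fov"]/2))
    K=np.array([[f,0,p["cx"]],[0,f,p["cy"]],[0,0,1]]);R=cv2.Rodrigues(np.array(p["rvec"]))[0]
    return K,np.array(p["D"]),R,np.array(p["tvec"])
def ray(p,uv):
    K,D,R,t=cam(p);n=cv2.undistortPoints(np.array(uv,float).reshape(-1,1,2),K,D)[:,0]
    d=np.c_[n,np.ones(len(n))]@R
    return -R.T@t,d
def onz(p,uv,z):
    c,d=ray(p,uv);return c+d*((z-c[2])/d[:,2])[:,None]
def bydepth(p,uv,dep):
    c,d=ray(p,uv);return c+d*np.array(dep)[:,None]
def proj(p,X):
    K,D,R,t=cam(p);return cv2.projectPoints(np.array(X,float).reshape(-1,1,3),p["rvec"],p["tvec"],K,D)[0][:,0]
E
python3 - <<'E'
from workcell import r
from h import *
im=cv2.imread("pics/top0.png");d=np.load("pics/top0.npy")
cv2.imwrite("pics/topc.png",cv2.resize(im[215:305,215:315],None,fx=6,fy=6,interpolation=cv2.INTER_CUBIC))
im2=cv2.imread("pics/scene0.png")
cv2.imwrite("pics/scenec.png",cv2.resize(im2[235:325,250:355],None,fx=6,fy=6,interpolation=cv2.INTER_CUBIC))
p=r.camera_params("top")
v,u=np.mgrid[225:292,228:298];P=bydepth(p,np.c_[u.ravel(),v.ravel()],d[225:292,228:298].ravel())
z=P[:,2].reshape(v.shape)
print((z[::5,::5]*1000).astype(int))
# cover mask by colour
hsv=cv2.cvtColor(im,cv2.COLOR_BGR2HSV)
b,g,rr=[im[...,i].astype(int) for i in range(3)]
m=((rr-b)>12).astype(np.uint8); mm=np.zeros_like(m);mm[225:292,228:298]=m[225:292,228:298]
rc=cv2.minAreaRect(cv2.findNonZero(mm));print(rc,mm.sum())
print(onz(p,cv2.boxPoints(rc),.056))
E
```

```text
[[  0   2   1  -9   3   3  -4  -5  -1   0  -2   1   0  -3]
 [ -6   0  30  36  30  32  -6  -3  -4  -7  18  18  -1  -1]
 [  0  -1  33  32  34  32  37  34  30  30  34  34  29  -4]
 [ -2  -1  52  33  32  32  36  34  36  33  26  32  32   0]
 [ -2   1  52  58  55  55  58  60  58  56  36  48  24   0]
 [  3   0  37  59  58  52  50  54  52  55  55  49  -5   0]
 [  1  -2  36  51  57  54  53  53  56  56  56  34  -3  -1]
 [ -6  26  35  58  55  51  55  55  54  54  50  31   0   4]
 [  0  34  59  54  53  55  59  55  52  56  30  31  -2  -8]
 [ -2  36  52  55  58  56  54  53  56  53  37  34  -7  -3]
 [ -4  35  60  58  56  52  54  55  57  57  36  34  -4   1]
 [-29  30  35  32  30  29  37  56  58  57  32  26  -4  -2]
 [ -2   0   4 -30 -24 -27   4  -8  26  34  31   8  -5   1]
 [ -1  -2  -2   0   1   2 -17 -25 -25 -27  -2  -5  -2  -5]]
((258.3599853515625, 260.97998046875), (38.04234313964844, 36.06244659423828), 8.130102157592773) 1342
[[0.42231138 0.1347085  0.056     ]
 [0.49956097 0.12667866 0.056     ]
 [0.49006243 0.04496451 0.056     ]
 [0.41287355 0.05341751 0.056     ]]
```

View pics/topc.png

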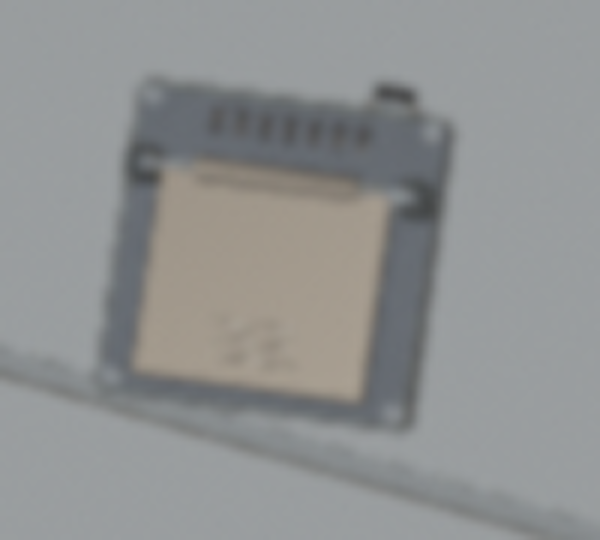

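View pics/scenec.png

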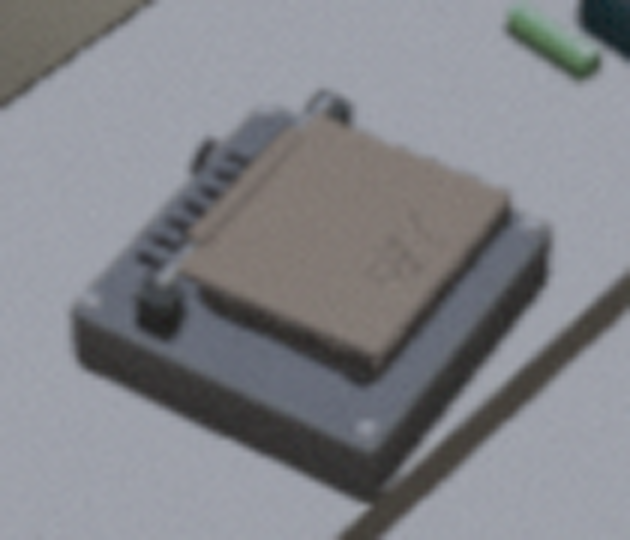

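```bash
python3 - <<'E'
from workcell import r
from h import *
np.set_printoptions(precision=3,suppress=True)
s=r.get_state();p=r.camera_params("wrist");K,D,R,t=cam(p)
c=-R.T@t;T=s["tool_rot"];print("cam in tool",T.T@(c-s["eef_pos"]),T.T@R.T[:,2], "cam x in tool",T.T@R.T[:,0])
for n in("scene","top"):
    K,D,R,t=cam(r.camera_params(n));print(n,-R.T@t)
im=cv2.imread("pics/top0.png");p=r.camera_params("top")
# corners of the cover and housing read off the crop
cr=lambda a:np.array(a,float)/6+[215-.4,215-.4]
print(onz(p,cr([[160,165],[390,195],[365,405],[132,375]]),.056))
print(onz(p,cr([[150,80],[452,120],[408,432],[100,388]]),.034))
for yaw in(-6,174):
    a=np.radians(yaw);T=np.c_[[np.cos(a),np.sin(a),0],[np.sin(a),-np.cos(a),0],[0,0,-1]]
    print(yaw,[r.ik(q,T) for q in([.42,.09,.25],[.43,.09,.06],[.56,.07,.12])])
E
```

```text
cam in tool [ 0.07   0.    -0.135] [-0.275  0.001  0.961] cam x in tool [ 0.001  1.    -0.001]
scene [0.138 0.741 0.794]
top [ 0.4   -0.047  1.387]
[[0.496 0.128 0.056]
 [0.487 0.045 0.056]
 [0.412 0.052 0.056]
 [0.42  0.135 0.056]]
[[0.529 0.136 0.034]
 [0.517 0.025 0.034]
 [0.402 0.037 0.034]
 [0.416 0.15  0.034]]
-6 [array([  4.926, -22.904, 120.439,  -0.   ,  82.465, 100.926]), array([  4.814,  -9.497, 129.343,  -0.   ,  60.154, 100.814]), array([  1.675,   2.375, 111.583,  -0.   ,  66.041,  97.675])]
174 [array([  4.926, -22.904, 120.439,  -0.   ,  82.465, -79.074]), array([  4.814,  -9.497, 129.343,  -0.   ,  60.154, -79.186]), array([  1.675,   2.375, 111.583,  -0.   ,  66.041, -82.325])]
```

```bash
cat >> h.py <<'E'
def tool(yaw):
    a=np.radians(yaw);return np.c_[[np.cos(a),np.sin(a),0],[np.sin(a),-np.cos(a),0],[0,0,-1]]
E
python3 - <<'E'
from workcell import r
from h import *
np.set_printoptions(precision=3,suppress=True)
r.reach([.43,.09,.24],tool(174)); r.command_gripper(0.0,20)
s=r.get_state();p=r.camera_params("wrist");im,d=r.snapshot("wrist");cv2.imwrite("pics/w1.png",im[:,:,::-1])
np.savez("pics/w1.npz",d=d,rv=p["rvec"],tv=p["tvec"])
print(s["clock"],s["eef_pos"],s["opening"],s["force"])
E
```

```text
3.3667 [0.43 0.09 0.24] 0.0002015968552258017 [-0.09   0.057 -0.014]
```

View pics/w1.png

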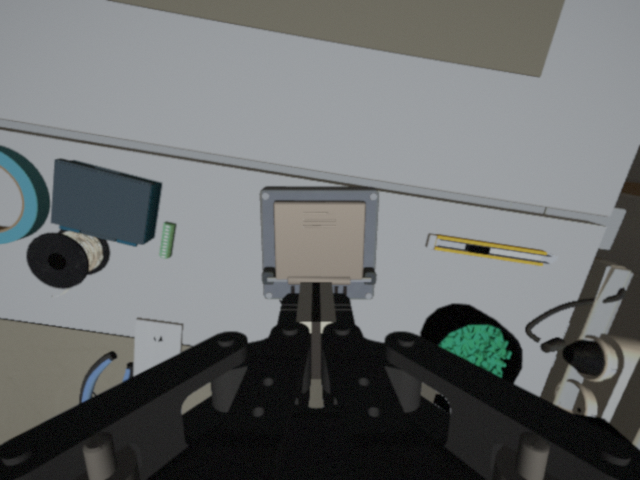

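```bash
python3 - <<'E'
from workcell import r
from h import *
np.set_printoptions(precision=4,suppress=True)
p=r.camera_params("wrist");im=cv2.imread("pics/w1.png").astype(int)
m=((im[...,2]-im[...,0])>12).astype(np.uint8);mm=np.zeros_like(m);mm[190:282,255:385]=m[190:282,255:385]
mm=cv2.morphologyEx(mm,cv2.MORPH_OPEN,np.ones((5,5)))
c=max(cv2.findContours(mm,0,2)[0],key=cv2.contourArea)[:,0]
P=onz(p,c,.056)[:,:2].astype(np.float32);rc=cv2.minAreaRect(P);print(rc);print(cv2.boxPoints(rc))
# housing corners via screws/edges from picture
print(onz(p,[[261,188],[379,189],[376,300],[263,299]],.034))
print("ribs",onz(p,[[319,219]],.056))
p=r.camera_params("scene")
E
```

```text
((0.4583977460861206, 0.09014546871185303), (0.08268861472606659, 0.07624956220388412), 84.06613159179688)
[[0.4162 0.053 ]
 [0.492  0.0451]
 [0.5006 0.1273]
 [0.4248 0.1352]]
[[0.4044 0.04   0.034 ]
 [0.417  0.1523 0.034 ]
 [0.5331 0.1428 0.034 ]
 [0.5198 0.0252 0.034 ]]
ribs [[0.4353 0.0925 0.056 ]]
```

```bash
cat >> h.py <<'E'
B0=np.array([.468,.0885]);YAW=-5.95
_a=np.radians(YAW)
def bx(x,z,y=0):  # box frame -> world (z = TCP height given tip z: tip 8mm ahead)
    return np.array([B0[0]+np.cos(_a)*x-np.sin(_a)*y,B0[1]+np.sin(_a)*x+np.cos(_a)*y,z+.008])
T=tool(180+YAW)
E
python3 - <<'E'
from workcell import r
from h import *
np.set_printoptions(precision=4,suppress=True)
r.reach(bx(-.036,.075),T)
hit=r.line_to(bx(-.036,.040),v=.03,stop_force=14)
s=r.get_state();print(hit,s["clock"],s["eef_pos"]-[0,0,.008],s["force"])
r.line_to(bx(-.060,.10),v=.15)
r.line_to(bx(-.080,.24),v=.25)
r.sleep(1.5)
s=r.get_state();p=r.camera_params("wrist");im,d=r.snapshot("wrist");cv2.imwrite("pics/w2.png",im[:,:,::-1])
print(s["clock"])
im,d=r.snapshot("scene");cv2.imwrite("pics/s2.png",cv2.resize(im[215:335,235:395,::-1],None,fx=4,fy=4))
E
```

```text
True 4.9333 [0.4324 0.0923 0.0498] [-3.3053 -0.4989  5.8498]
7.675
```

View pics/w2.png

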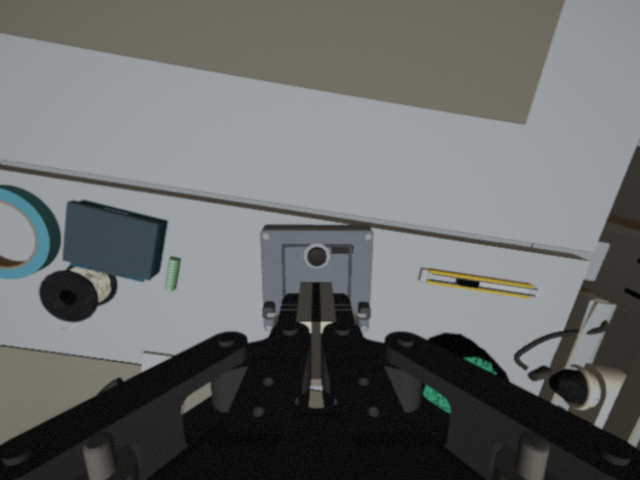

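View pics/s2.png

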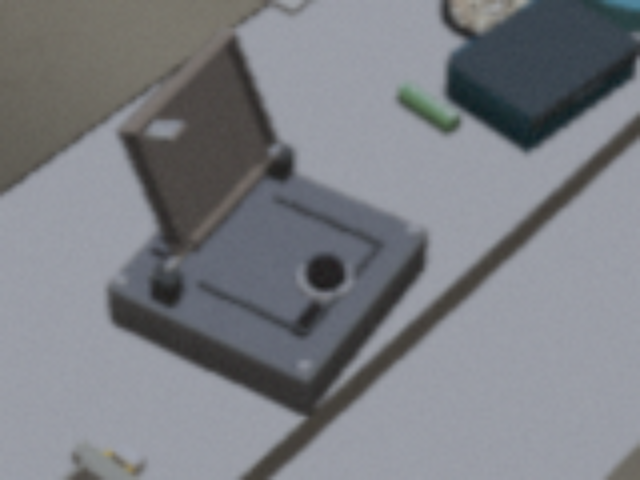

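The cover is open and the button is visible at wrist pixel (317,257). I'll measure it, check it's clear and push.

```bash
python3 - <<'E'
from workcell import r
from h import *
np.set_printoptions(precision=4,suppress=True)
p=r.camera_params("wrist");im=cv2.cvtColor(cv2.imread("pics/w2.png"),cv2.COLOR_BGR2GRAY)
m=np.zeros_like(im);m[245:268,306:330]=(im[245:268,306:330]<70)
mo=cv2.moments(m,True);uv=[[mo["m10"]/mo["m00"],mo["m01"]/mo["m00"]]]
b=onz(p,uv,.0435)[0];print(uv,mo["m00"],b,"expected",bx(-.032,0))
# average of seen and model
t=(b[:2]+bx(-.032,0)[:2])/2
if np.hypot(*(b[:2]-bx(-.032,0)[:2]))<.006:
    up=np.r_[t,.10]; r.line_to(up,T,v=.2)
    r.line_to(np.r_[t,.058],v=.12)
    hit=r.line_to(np.r_[t,.036],v=.025,stop_force=20)
    s=r.get_state();print(hit,s["clock"],s["eef_pos"]-[0,0,.008],s["force"])
    r.line_to(np.r_[t,.10],v=.12)
    r.line_to(bx(-.080,.24),v=.25)
    s=r.get_state();im,d=r.snapshot("wrist");cv2.imwrite("pics/w3.png",im[:,:,::-1])
    im,d=r.snapshot("scene");cv2.imwrite("pics/s3.png",cv2.resize(im[215:335,235:395,::-1],None,fx=4,fy=4))
    print(s["clock"])
E
```

```text
[[316.5730337078652, 255.88389513108615]] 267.0 [0.4359 0.0927 0.0435] expected [0.4362 0.0918 0.008 ]
True 9.8 [0.4369 0.0924 0.0375] [-1.6094 -0.2746  6.3472]
11.1833
```

View pics/s3.png

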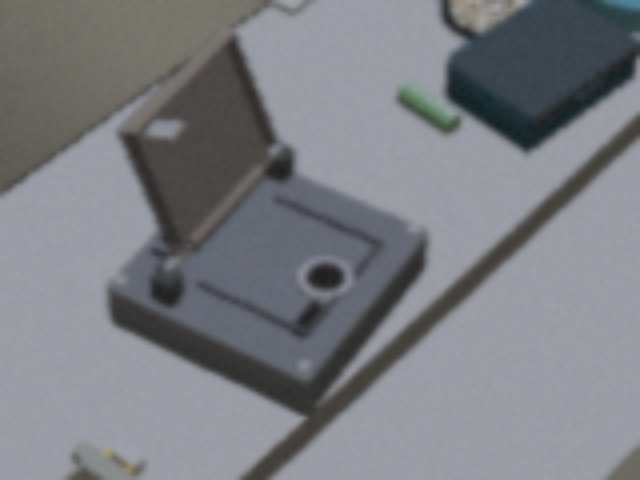

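View pics/w3.png

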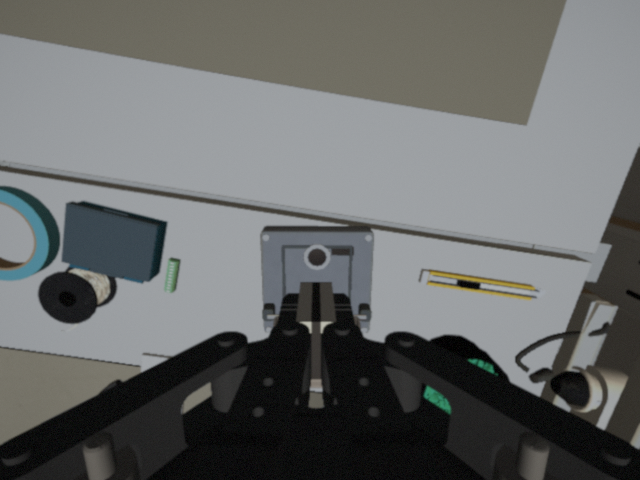

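The button is in: the tip stopped at z = 37.5 mm, and the picture shows it flush with its bezel. Next I'll go behind the cover and swing it down along an arc.

```bash
python3 - <<'E'
from workcell import r
from h import *
np.set_printoptions(precision=4,suppress=True)
r.line_to(bx(.085,.24),T,v=.25)
r.line_to(bx(.085,.098),v=.15)
def c(th):
    a=np.radians(th);rho=.066+.005*(1-th/110)
    return .026-rho*np.cos(a)+.0025*np.sin(a)+.011, .0535+rho*np.sin(a)+.0025*np.cos(a)
x,z=c(106)
path=[(x+.012,.105)]+[c(t) for t in (100,90,80,70,60,50,40,30,20,12)]
for q in path:  # check all before
    if r.ik(bx(*q),T) is None: raise SystemExit("ik")
for i,q in enumerate(path):
    hit=r.line_to(bx(*q),v=.07,stop_force=15)
    s=r.get_state();print(i,hit,round(s["clock"],2),np.round(q,3),s["force"])
    if hit: break
im,d=r.snapshot("scene");cv2.imwrite("pics/s4.png",cv2.resize(im[175:335,195:405,::-1],None,fx=3.5,fy=3.5))
E
```

```text
0 False 13.58 [0.07  0.105] [ 0.5518 -0.094  -0.277 ]
1 False 14.06 [0.051 0.119] [1.7636 0.0273 1.4988]
2 False 14.38 [0.039 0.12 ] [ 1.7628 -0.7405 -0.8363]
3 False 14.69 [0.028 0.12 ] [ 1.8946 -0.0754 -1.4544]
4 False 15.01 [0.016 0.118] [ 2.191  -0.7795 -0.783 ]
5 False 15.32 [0.005 0.114] [ 1.6252 -0.5687  0.7734]
6 False 15.65 [-0.005  0.108] [1.2722 0.7604 1.7154]
7 False 15.97 [-0.014  0.1  ] [0.3122 0.0035 2.5298]
8 False 16.3 [-0.022  0.09 ] [0.3547 0.3759 3.0421]
9 False 16.62 [-0.028  0.08 ] [-1.5545 -0.8887  2.9075]
10 False 16.92 [-0.031  0.071] [-1.0456 -0.3185  1.858 ]
```

View pics/s4.png

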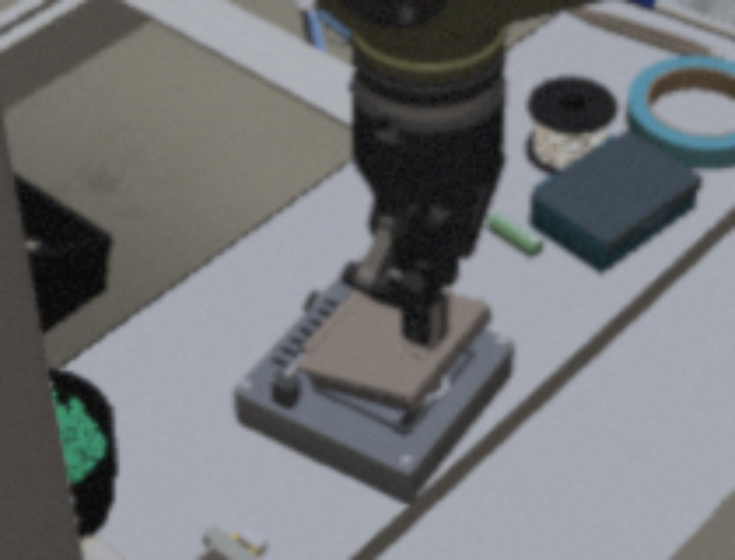

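The tip is on the cover near its free edge, and the cover is almost level. Next I'll press it home.

```bash
python3 - <<'E'
from workcell import r
from h import *
np.set_printoptions(precision=4,suppress=True)
print(r.line_to(bx(-.034,.058),v=.05,stop_force=15))
hit=r.line_to(bx(-.036,.040),v=.03,stop_force=14)
s=r.get_state();print(hit,s["clock"],s["eef_pos"]-[0,0,.008],s["force"])
r.line_to(bx(-.036,.085),v=.08)
r.line_to(bx(-.08,.24),v=.25); r.sleep(1.5)
p=r.camera_params("wrist");im,d=r.snapshot("wrist");cv2.imwrite("pics/w5.png",im[:,:,::-1])
im,d=r.snapshot("scene");cv2.imwrite("pics/s5.png",cv2.resize(im[215:335,235:395,::-1],None,fx=4,fy=4))
im,d=r.snapshot("top");cv2.imwrite("pics/t5.png",im[:,:,::-1])
pt=r.camera_params("top");v,u=np.mgrid[245:280,240:282];P=bydepth(pt,np.c_[u.ravel(),v.ravel()],d[245:280,240:282].ravel())
M=np.linalg.lstsq(np.c_[P[:,:2]-[.458,.09],np.ones(len(P))],P[:,2],rcond=None)[0] 
bb=np.abs(P[:,2]-.056)<.015
print("plane",np.linalg.lstsq(np.c_[P[bb,:2]-[.458,.09],np.ones(bb.sum())],P[bb,2],rcond=None)[0],bb.mean())
s=r.get_state();print(s["clock"],s["force"])
E
```

```text
False
True 17.7917 [0.434  0.0921 0.0499] [-3.5329 -0.7263  7.8892]
plane [-0.0155 -0.0018  0.0557] 0.6979591836734694
20.8333 [-0.1055 -0.37    0.1324]
```

View pics/s5.png

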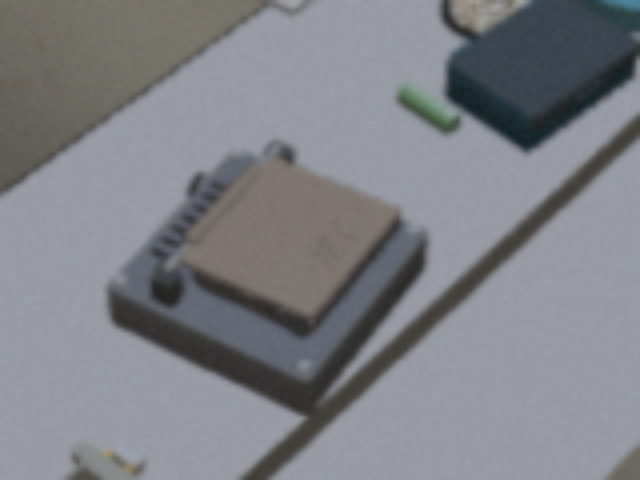

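View pics/t5.png

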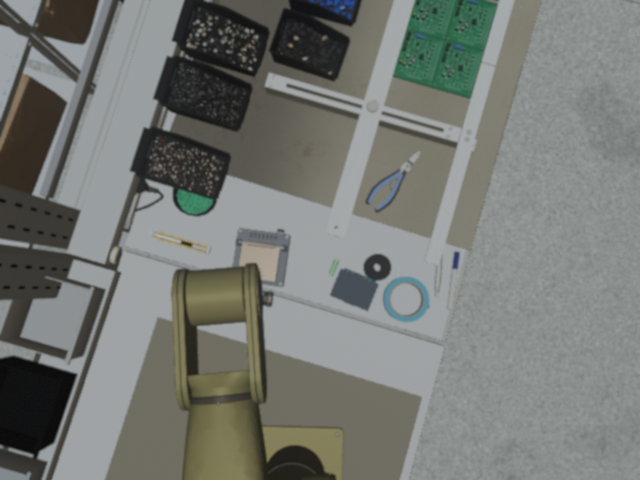

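The cover is shut and level after 1.5 s or more with the hand away, and the bystanders haven't moved. I'm handing in.

```bash
python3 - <<'E'
from workcell import r
print(r.close_job())
E
```

```text
the job is handed in; nothing more can be done
None
```

The job is done and handed in at about 21 s of the 61 s allowed; `close_job` gives no verdict.

- **Cover opened:** I pressed the ribbed edge to its stop, with the tip at z ≈ 50 mm, and let go. The pictures showed it wide open.
- **Button pushed in:** I pushed it straight down until it stopped at z = 37.5 mm, its fully-in height. The next picture showed it level with its bezel.
- **Cover closed:** I swung it down from behind with contact forces of about 3 N, pressed it to the stop at z ≈ 50 mm, and took the hand away.

In the last checks, more than 1.5 s after letting go, the cover was level and stayed shut. Its top measured 55.7 mm by depth (56 mm expected). Nothing was touching the tool, and the bystanders looked unmoved.

No check failed. The wrist and top cameras disagreed by about 4 mm on the box position; I used a value in between. The button can't be seen under the shut cover, so its state comes from the earlier push and picture.

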